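# Put the check weight away and hold the scale's cover over its screw holes

## Robot

A 6-joint arm with a two-finger parallel gripper is mounted at the origin on the work surface. World frame = base frame: x ahead of the robot, y to its left, z up, the work surface at z = 0. Lengths are in m, angles in degrees, forces in N, time in s.
With the tool pointing down it reaches from about 0.4 to 0.825 m from the base axis. Payload 7 kg.
Tool frame: the origin (TCP) lies between the finger pads; the fingertips stand 14 mm ahead of it and the grasp point (between the pads) lies 5 mm behind it (r.tips_ahead is the distance from the TCP to the fingertips, in m); z points along the fingers, y is the direction in which the jaws open and shut (so a half turn about z gives the same grasp; the last joint's range is limited). The gripper opens to 88 mm and grips with 3 to 60 N. Pads are 19 mm wide; open, the fingers measure 130 mm over their backs; the gripper's body (78 mm by 193 mm) begins 47 mm behind the grasp point.
Start: joints at [-58.722, 20.546, 0.682, 0, -70.136, -16.507], TCP at [0.172, -0.653, 0.241] pointing down, gripper open.
Joint ranges: [-176.03, 176.03], [-82.01, 121.73], [-58.28, 71.71], [-173.87, 95.51], [-174.79, -0.11], [-173.66, 173.66]. Speed limits (degrees/s): [136.94, 136.94, 172.46, 180, 180, 180].

## Interface

Orientations are given as [roll, pitch, yaw] about the fixed x, y, z axes, in that order (R = Rz(yaw) Ry(pitch) Rx(roll)).
In Python, from plant import r gives the robot as it stands.
- The arm moves only by the tool apply_moves, never from a script. Its arguments are lists of equal length, an entry for each row: "slide": the shift along the tool's x, y, z as a fraction of full scale, a list of three; "turn": the turn, a rotation vector about the tool's x, y, z as a fraction of full scale, a list of three; "jaw": the closure, from 0 (fully open) to 1 (shut). In form: {"slide": [[dx, dy, dz], ...], "turn": [[wx, wy, wz], ...], "jaw": [jaw, ...]}. A call has 1 to 8 rows; each row shifts and turns the commanded pose from where the row before left it, along the tool's axes as they then stand; what a row does not reach is not made up. Full scale, the value 1, is 0.1 m for a shift and 1.5 rad for a turn. A row lasts 1/10 s, in which the tool goes at most 50 mm and 8.59 degrees, less where a joint would pass 70% of its speed; a pose out of reach is approached as far as the arm can. A call with a number of a shift or a turn outside -1 to 1 is refused whole. A call with a gripper value outside its range is refused whole. The fingers move at their own pace and stop on an object; "newtons" is the grip in N (left out, the last holds). Time passes only in rows, so rows that do not move let the fingers close. It gives the time, the measured TCP pose, the force and the opening at its end, in the units of the state.
- r.get_state(): the state, without advancing time (a new reading comes with each control period).
- r.capture(name): name is "side" or "top"; returns a dict with "pixels" (384x512x3 uint8, blue, green, red), "depth" (384x512 float32, m along the optical axis (not along the pixel's ray), 0 where there is no reading), "fx", "fy", "cx", "cy" (pixels), "rvec" (rotation vector, rad) and "tvec" (3), from world to camera coordinates, as OpenCV has them. Camera axes: x right, y down, z forward; pixel columns grow to the right and rows downward; lengths in m; the calibration is good to about 2 mm. A picture is of the moment at which its call begins.
- r.close_job(): hands the job in, once; it reports no verdict.
The state is a dict: "time_s": time; "joints": joint angles; "qd": joint speeds; "joint_torque": joint torques, N m; "tcp_pos": TCP position; "eef_rot": TCP orientation; "contact_force": force on the tool from outside, world axes, zero at the start; "moment": the same for the moment, N m; "gripper_width": finger opening in m.
Only numpy, scipy, OpenCV 4.12 (cv2) and the standard library are available. Lean on these libraries where they do the work, as an engineer would, in place of code of your own. Each camera call takes 0.05 s, during which the arm holds its last target.

## Task

The counter scale has just been checked: first take the red-topped weight off its pan and set it down gently in its own red-labelled slot of the weight rack, fully in and let go. Then pick up the blue cover plate by its black grip and hold it level over the scale's open service bay, about 12 mm above the deck and never touching the scale, so that each of the four threaded holes shows whole through a hole of the plate (either way round will do), ready for a colleague to start the screws. Finish while still holding it there, and leave the green weight in its slot and the screwdriver where it lies.

Things in the scene. Friction and masses are not known exactly. Their poses are not given: they have to be found in the camera images.
- weight_red_center (a point): Check weight to be put away: upright steel cylinder, 34 mm diameter, 70 mm high, about 0.5 kg, its top 10 mm red. It stands on the scale's pan. This point is its centre, 35 mm above its underside; z is its axis.
- slot_red_mouth (a point): Slot for the red weight: round hole 42 mm wide and 12 mm deep in the top of a black block with two red label strips and a red hole floor; empty. This point is the centre of the hole's mouth, level with the block's top, 28 mm above the counter; its axes are the rack's. A weight fully in has its underside 12 mm below this point.
- rack: Weight rack: wooden tray 222 mm (x) by 80 mm (y), 8 mm high, fixed. Three black blocks, each 66 x 72 x 20 mm with one round slot and red, green or yellow labels, stand on it in a row along x, 70 mm apart, in any order. Origin: centre of its underside.
- slot_green: Block of the same kind with green labels, occupied by the green-topped weight. Origin: centre of its underside, 8 mm above the counter.
- slot_yellow: Block of the same kind with yellow labels, empty; not for the red weight. Origin: centre of its underside, 8 mm above the counter.
- cover_grip (a point): Blue cover plate, 130 mm (x) by 90 mm (y), 5 mm thick, about 0.2 kg, flat on the counter. Black grip rib on its middle: 50 mm long (x), 12 mm wide (y), 32 mm above the plate's top face. This point is the rib's centre, 21 mm above the plate's underside; z up. Four through holes of 14 mm diameter at x = +-50, y = +-30 mm. Balanced at the rib.
- hole_a (a point): Hole of the cover at x = -50, y = +30 mm, its centre at the plate's underside.
- hole_c (a point): Hole of the cover at x = +50, y = -30 mm, its centre at the plate's underside.
- scale: Counter scale, fixed: grey housing 200 mm (x) by 300 mm (y), deck 70 mm above the counter. Steel pan 160 x 140 mm, top 84 mm above the counter, centred at x = -15, y = +75 mm. Black display bar along y, 26 mm wide, 24 mm above the deck, at x = +85 mm. Service bay on its -y half. Origin: centre of its underside.
- bay (a point): Centre of the scale's open service bay, at deck level, 70 mm above the counter; axes as the scale's. The white deck plate around it (146 x 110 mm) has a rectangular opening 64 x 44 mm with a green circuit board, and four threaded holes (6 mm, black, in 12 mm brass inserts) at x = +-50 mm, y = +-30 mm from this point.
- thread_a (a point): Threaded hole at x = -50, y = +30 mm from the bay's centre, at deck level.
- thread_c (a point): Threaded hole at x = +50, y = -30 mm from the bay's centre, at deck level.
- weight_green_center (a point): Green-topped weight, 34 mm diameter, 42 mm high, standing in the green slot; leave it. Its centre, 21 mm above its underside.
- screwdriver: Screwdriver with a red handle, about 140 mm long, lying across the counter between the robot and the scale; leave it. Origin: underside, x along its length.
Things that resemble listed ones, but are neither listed nor needed, are in the scene too. There is more than one size of the part that bears cover_grip; the job needs the largest.

How it is judged:
By the outcome, as a careful person would: the job done as asked, in the order asked, and still so for the second after the job is handed in, while the arm keeps its last pose, push and grip.
It also fails if it takes over 62 s, if anything falls off the work surface, if the arm or the gripper's body presses on something with over 40 N, if the wrist force passes 120 N, or if a joint passes its speed limit or range.

## Working session

There is one attempt and no reset: what is moved stays moved. The work goes in short steps, Python scripts to look and compute and a tool call to move; the robot and the scene stay as the last step left them, time stands still between calls to the robot, and variables do not carry over. Pictures are saved under pics/ and viewed, and the job is handed in when it is done.

Besides the shell and the picture viewer there is one more tool, called after ">>>" in YAML: its name, and indented under it one key for each argument. apply_moves: Moves the arm, as the interface text tells. Shift numbers are shares of 0.1 m and turn numbers shares of 1.5 rad, none past 1 either way. Its arguments: {"type":"object","properties":{"slide":{"type":"array"},"turn":{"type":"array"},"jaw":{"type":"array"},"newtons":{"type":"number"}},"required":["slide","turn","jaw"]}

```bash
mkdir -p pics; ls
cat > h.py <<'E'
import numpy as np, cv2, pickle
from plant import r
def cap(n,f):
    c=r.capture(n); pickle.dump(c,open(f'pics/{f}.pkl','wb')); cv2.imwrite(f'pics/{f}.png',c['pixels']); return c
def load(f): return pickle.load(open(f'pics/{f}.pkl','rb'))
def crop(f,x0,y0,x1,y1,s,out):
    c=load(f)['pixels'][y0:y1,x0:x1]; cv2.imwrite(f'pics/{out}.png',cv2.resize(c,None,fx=s,fy=s,interpolation=cv2.INTER_CUBIC))
def atz(c,u,v,z):
    R,_=cv2.Rodrigues(np.array(c['rvec'],float)); t=np.array(c['tvec'],float).ravel()
    d=R.T@np.array([(u-c['cx'])/c['fx'],(v-c['cy'])/c['fy'],1.]); o=-R.T@t
    return o+d*(z-o[2])/d[2]
def proj(c,P):
    K=np.array([[c['fx'],0,c['cx']],[0,c['fy'],c['cy']],[0,0,1.]])
    return cv2.projectPoints(np.array(P,float).reshape(-1,1,3),np.array(c['rvec'],float),np.array(c['tvec'],float),K,None)[0].reshape(-1,2)
E
python3 - <<'E'
from h import *
for n in('top','side'):
    c=cap(n,n+'0'); R,_=cv2.Rodrigues(np.array(c['rvec'])); print(n,c['fx'],c['fy'],c['cx'],c['cy'],-R.T@np.array(c['tvec']).ravel(),R[2])
print(r.get_state(), r.tips_ahead)
E
```

```text
pics
top 439.83881057928136 439.83881057928136 247.17310516158614 194.32992701056807 [ 0.25203339 -0.01231763  1.34775884] [ 0.18895613 -0.01316053 -0.98189734]
side 477.16034664448733 477.16034664448733 250.246954289388 196.90816792458796 [0.40756561 1.12561471 0.77473675] [ 0.0787084  -0.86072468 -0.50294932]
{'time_s': 0.1, 'joints': array([-5.87212574e+01,  2.05884959e+01,  6.39483109e-01, -1.63654246e-02,
       -7.01372185e+01, -1.65082246e+01]), 'qd': array([-0.10245358, -0.07803714,  0.1371156 ,  0.01108428,  0.10820024,
        0.03504525]), 'joint_torque': array([ 3.52839052e-04, -5.84161198e+01,  2.93753529e+01,  7.01560244e+00,
        1.02002715e-02, -4.28819783e-05]), 'tcp_pos': array([ 0.17196612, -0.65229575,  0.23971103]), 'eef_rot': array([ 1.79912951e+02, -9.75376188e-03, -1.65235047e+02]), 'contact_force': array([ 0.79247232, -0.17478329, -0.47673311]), 'moment': array([-0.04244321, -0.00713943,  0.03930272]), 'gripper_width': 0.08751880898774113} 0.014
```

View pics/top0.png

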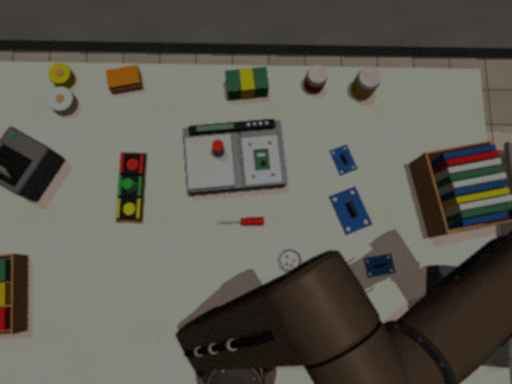

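View pics/side0.png

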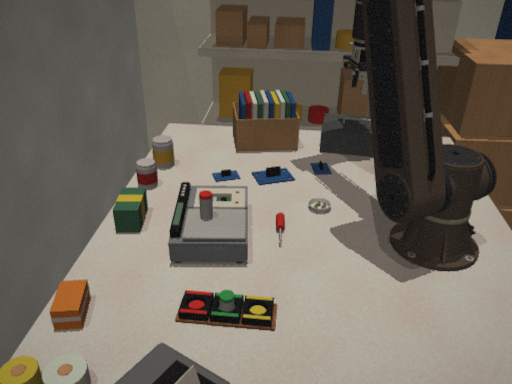

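The top view shows the scale at (235,157), the red weight at (218,148), the rack at (130,187) with the red slot at (132,163), and three blue plates. The largest plate is at (351,210). I'll enlarge these areas next.

Run:
```python
from h import *
crop('top0',175,110,295,200,6.5,'cs'); crop('top0',310,180,400,240,8,'cp'); crop('top0',105,145,160,230,7,'cr')
```

```text
(no output)
```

View pics/cs.png

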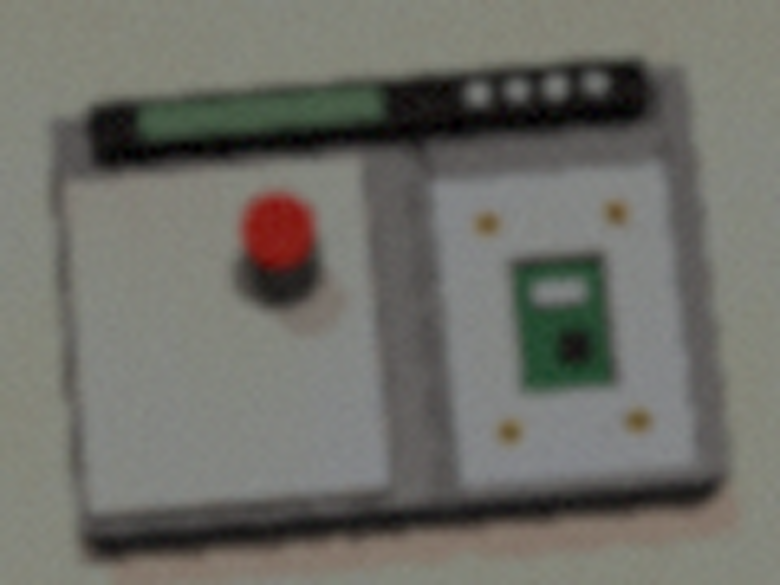

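View pics/cp.png

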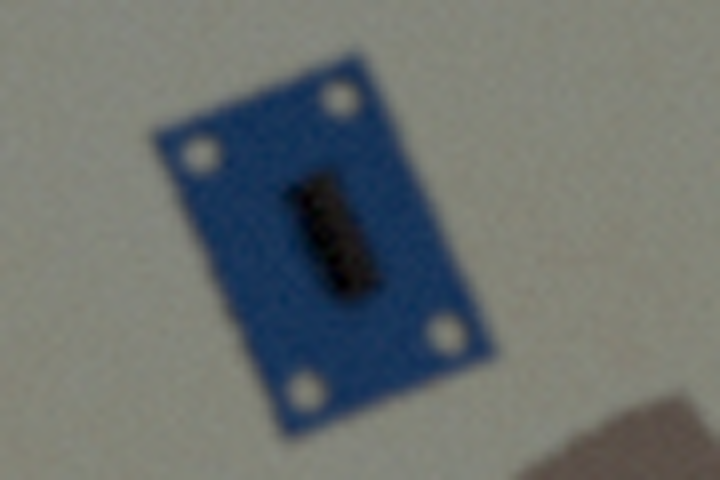

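View pics/cr.png

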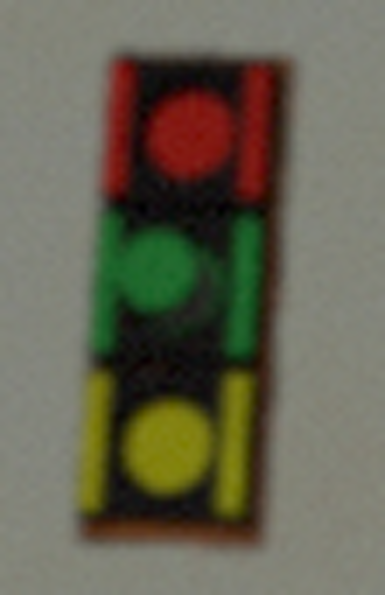

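Inserts in the scale crop are at (487,223), (616,212), (510,431) and (638,420). Plate holes are at (202,153), (342,98), (307,390) and (447,333). The red slot floor is at (190,135). Next I'll compute the poses, cross-checking with the side camera.

Run:
```python
from h import *
c=load('top0'); s=load('side0')
def pt(x,y,s,x0,y0,z): return atz(c,(x+.5)/s-.5+x0,(y+.5)/s-.5+y0,z)
def rect(P,name):
    P=np.array(P); m=P.mean(0)
    print(name,'c',m.round(4),'sides',[round(float(np.linalg.norm(P[i]-P[j])),4) for i,j in((0,1),(2,3),(0,2),(1,3))],
     'yaw long',[round(float(np.degrees(np.arctan2(*(P[i]-P[j])[[1,0]]))),2) for i,j in((0,2),(1,3))],'yaw short',[round(float(np.degrees(np.arctan2(*(P[i]-P[j])[[1,0]]))),2) for i,j in((0,1),(2,3))]); return m
b=rect([pt(*p,6.5,175,110,.070) for p in((487,223),(616,212),(510,431),(638,420))],'bay')
p=rect([pt(*p,8,310,180,.004) for p in((202,153),(342,98),(307,390),(447,333))],'plate')
w=pt(278,232,6.5,175,110,.154); sl=pt(190,135,7,105,145,.016)
y=pt(168,448,7,105,145,.016); print('weight',w,'slot',sl,'yellow',y, np.degrees(np.arctan2(*(sl-y)[[1,0]])),np.linalg.norm(sl-y))
# blobs
hsv=cv2.cvtColor(c['pixels'],cv2.COLOR_BGR2HSV)
m=((hsv[...,0]<8)|(hsv[...,0]>172))&(hsv[...,1]>150)&(hsv[...,2]>60)
n,l,st,ce=cv2.connectedComponentsWithStats(m.astype('uint8'))
for i in range(1,n):
    if st[i,4]>20: print(st[i],ce[i])
hs=cv2.cvtColor(s['pixels'],cv2.COLOR_BGR2HSV)
m=((hs[...,0]<8)|(hs[...,0]>172))&(hs[...,1]>150)&(hs[...,2]>60)
n,l,st,ce=cv2.connectedComponentsWithStats(m.astype('uint8'))
for i in range(1,n):
    if st[i,4]>20: print('side',st[i],ce[i])
print('proj in side: weight top, slot floor, bay, plate', proj(s,[w,sl,b,p]))
crop('side0',165,160,300,330,4.5,'ss')
```

```text
bay c [ 0.6068 -0.0704  0.07  ] sides [0.0604, 0.0591, 0.0999, 0.1] yaw long [6.55, 5.81] yaw short [95.89, 95.79]
plate c [ 0.4654 -0.35    0.004 ] sides [0.0599, 0.0595, 0.0997, 0.0993] yaw long [22.34, 22.1] yaw short [112.09, 112.43]
weight [0.62167892 0.05718342 0.154     ] slot [0.60043754 0.33012321 0.016     ] yellow [0.45956939 0.33138887 0.016     ] -0.5147715942299184 0.1408738403356608
[213 140  10  12  93] [217.40860215 145.75268817]
[446 151  54  15 354] [472.07909605 157.74011299]
[120 154   5  19  61] [121.8852459 163.1147541]
[126 154  18  20 226] [135.51769912 163.66814159]
[241 218  22   7 144] [252.01388889 221.06944444]
[  0 307   6  24 120] [  2.16666667 318.35      ]
side [244  90   8  29 130] [247.77692308 103.58461538]
side [308 106  20  18 279] [316.72043011 113.85663082]
side [137 172  20  13 179] [146.7150838  178.54189944]
side [200 191  12   8  85] [205.21176471 194.56470588]
side [276 213   8  18 118] [279.66949153 220.97457627]
side [186 291  26   5  78] [198.5        292.92307692]
side [179 300  28  15 248] [194.39112903 307.48387097]
proj in side: weight top, slot floor, bay, plate [[205.99748365 193.05798259]
 [195.91156735 305.797811  ]
 [219.72268746 196.79239394]
 [272.59279253 175.52689592]]
```

View pics/ss.png

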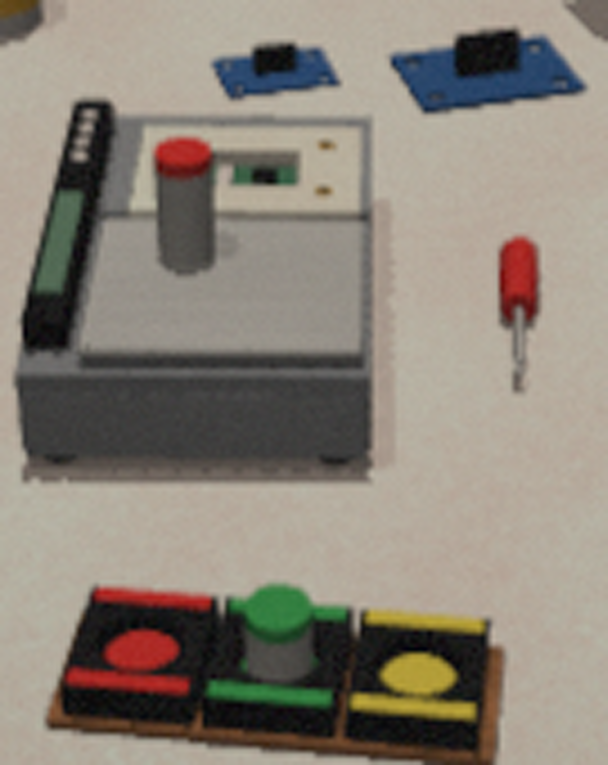

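```bash
cat >> h.py <<'E'
from scipy.spatial.transform import Rotation as Ro
def to(pos,yaw,st=None):
    """fractions needed (total) to get from the measured pose to pos, tool down with yaw"""
    st=st or r.get_state(); R0=Ro.from_euler('xyz',st['eef_rot'],degrees=True)
    R1=Ro.from_euler('xyz',[180,0,yaw],degrees=True)
    d=R0.inv().apply(np.array(pos)-st['tcp_pos'])/0.1; w=(R0.inv()*R1).as_rotvec()/1.5
    print('pos',st['tcp_pos'].round(4),'rot',st['eef_rot'].round(2),'t',st['time_s'],'F',st['contact_force'].round(2),'w',round(st['gripper_width'],4))
    print('slide(total, frac)',d.round(4),'rotframe',R1.inv().apply(np.array(pos)-st['tcp_pos']).round(4)/.1,'turn',w.round(4))
E
python3 - <<'E'
from h import *
c=load('top0'); s=load('side0')
for n,a in (('red',[(120,128),(257,133)]),('green',[(107,283),(244,287)]),('yel',[(95,441),(235,441)])):
    P=[atz(c,(x+.5)/7-.5+105,(y+.5)/7-.5+145,.0285) for x,y in a]; print(n,np.mean(P,0).round(4),np.linalg.norm(P[0]-P[1]).round(4),(P[0]-P[1]).round(4))
for n,a in (('red',[(154,600),(128,682)]),('yel',[(425,623),(414,707)]),('green',[(289,610),(270,693)])):
    P=[atz(s,(x+.5)/4.5-.5+165,(y+.5)/4.5-.5+160,.0285) for x,y in a]; print('side',n,np.mean(P,0).round(4),np.linalg.norm(P[0]-P[1]).round(4),(P[0]-P[1]).round(4))
sp=lambda x,y,z:atz(s,(x+.5)/4.5-.5+165,(y+.5)/4.5-.5+160,z)
print('side weight top',sp(184,153,.154), 'threads',sp(326,145,.07),sp(323,190,.07))
print('bay inserts top', [atz(c,(x+.5)/6.5-.5+175,(y+.5)/6.5-.5+110,.07).round(4) for x,y in((487,223),(616,212),(510,431),(638,420))])
to((.62,.057,.24),180)
E
```

```text
red [0.5992 0.3277 0.0285] 0.0603 [0.0015 0.0602 0.    ]
green [0.5296 0.3292 0.0285] 0.0596 [0.001  0.0596 0.    ]
yel [0.4607 0.3296 0.0285] 0.0602 [-0.0007  0.0602  0.    ]
side red [0.5995 0.3307 0.0285] 0.0597 [-0.0013 -0.0597  0.    ]
side yel [0.4596 0.3322 0.0285] 0.0595 [-0.0004 -0.0595  0.    ]
side green [0.5297 0.3304 0.0285] 0.0597 [-0.0011 -0.0597  0.    ]
side weight top [0.62244902 0.06020881 0.154     ] threads [ 0.55997554 -0.10575236  0.07      ] [ 0.55476539 -0.04757941  0.07      ]
bay inserts top [array([ 0.6534, -0.035 ,  0.07  ]), array([ 0.6596, -0.0951,  0.07  ]), array([ 0.5542, -0.0464,  0.07  ]), array([ 0.5601, -0.1052,  0.07  ])]
pos [ 0.172  -0.6523  0.2397] rot [ 1.7991e+02 -1.0000e-02 -1.6524e+02] t 0.1 F [ 0.79 -0.17 -0.48] w 0.0875
slide(total, frac) [-6.1401e+00  5.7169e+00  4.8000e-03] rotframe [-4.480e+00  7.093e+00 -3.000e-03] turn [ 0.001  -0.0002  0.1718]
```

>>> apply_moves:
  slide:
    - [0,0,0]
    - [0,0,0]
    - [-0.25,0.394,0]
    - [-0.25,0.394,0]
    - [-0.25,0.394,0]
    - [-0.25,0.394,0]
    - [-0.25,0.394,0]
    - [-0.25,0.394,0]
  turn:
    - [0,0,0.09]
    - [0,0,0.082]
    - [0,0,0]
    - [0,0,0]
    - [0,0,0]
    - [0,0,0]
    - [0,0,0]
    - [0,0,0]
  jaw: [0,0,0,0,0,0,0,0]

```text
time_s: 0.9
tcp_pos: [0.3226, -0.4146, 0.2403]
eef_rot: [180.0, -0.0, 180.0]
contact_force: [0.9, -0.3, 0.0]
gripper_width: 0.0878
```

>>> apply_moves:
  slide:
    - [-0.25,0.394,0]
    - [-0.25,0.394,0]
    - [-0.25,0.394,0]
    - [-0.25,0.394,0]
    - [-0.25,0.394,0]
    - [-0.25,0.394,0]
    - [-0.25,0.394,0]
    - [-0.25,0.394,0]
  turn:
    - [0,0,0]
    - [0,0,0]
    - [0,0,0]
    - [0,0,0]
    - [0,0,0]
    - [0,0,0]
    - [0,0,0]
    - [0,0,0]
  jaw: [0,0,0,0,0,0,0,0]

```text
time_s: 1.7
tcp_pos: [0.5227, -0.0992, 0.2405]
eef_rot: [180.0, -0.0, -180.0]
contact_force: [0.5, -0.9, 0.9]
gripper_width: 0.0877
```

>>> apply_moves:
  slide:
    - [-0.25,0.394,0]
    - [-0.25,0.394,0]
    - [-0.25,0.394,0]
    - [-0.243,0.395,0]
    - [0,0,0]
    - [0,0,0]
  turn:
    - [0,0,0]
    - [0,0,0]
    - [0,0,0]
    - [0,0,0]
    - [0,0,0]
    - [0,0,0]
  jaw: [0,0,0,0,0,0]

```text
time_s: 2.3
tcp_pos: [0.6214, 0.0576, 0.2394]
eef_rot: [-180.0, -0.1, -179.9]
contact_force: [-0.3, 0.8, 0.1]
gripper_width: 0.0878
```

Run:
```python
from h import *
c=cap('side','side1');cap('top','top1')
to((.622,.0585,.131),180)
crop('side1',130,60,290,240,3.3,'s1c')
s=load('side1')
st=r.get_state(); print(proj(s,[st['tcp_pos']-[0,0,.014]]))
```

```text
pos [0.621  0.0561 0.2402] rot [-1.7998e+02 -5.0000e-02  1.7998e+02] t 2.4 F [ 0.55 -0.86 -1.05] w 0.0876
slide(total, frac) [-0.0112  0.0242  1.0918] rotframe [-0.01   0.024  1.092] turn [-0.0002 -0.0006 -0.0002]
[[205.36646419 168.21580523]]
```

View pics/s1c.png

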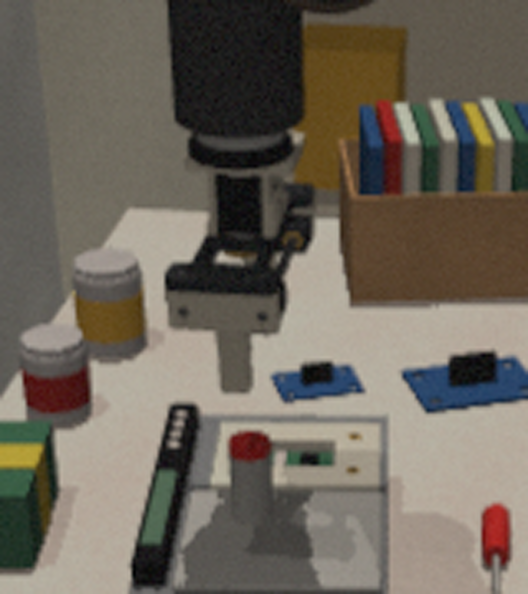

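The side view shows the gripper straight above the red weight, so I'll descend and grip.

>>> apply_moves:
  slide:
    - [-0.01,0.015,0.3]
    - [0,0,0.3]
    - [0,0,0.3]
    - [0,0,0.19]
    - [0,0,0]
    - [0,0,0]
    - [0,0,0]
    - [0,0,0]
  turn:
    - [0,0,0]
    - [0,0,0]
    - [0,0,0]
    - [0,0,0]
    - [0,0,0]
    - [0,0,0]
    - [0,0,0]
    - [0,0,0]
  jaw: [0,0,0,0,0,0.5,0.7,1]
  newtons: 25

```text
time_s: 3.2
tcp_pos: [0.6232, 0.058, 0.1332]
eef_rot: [180.0, 0.1, 180.0]
contact_force: [0.2, -0.2, -0.0]
gripper_width: 0.0691
```

>>> apply_moves:
  slide:
    - [0,0,0]
    - [0,0,0]
    - [0,0,0]
    - [0,0,0]
    - [0,0,0]
  turn:
    - [0,0,0]
    - [0,0,0]
    - [0,0,0]
    - [0,0,0]
    - [0,0,0]
  jaw: [1,1,1,1,1]

```text
time_s: 3.7
tcp_pos: [0.6226, 0.0582, 0.1316]
eef_rot: [180.0, 0.0, 180.0]
contact_force: [-0.4, 0.9, 0.8]
gripper_width: 0.0335
```

>>> apply_moves:
  slide:
    - [0,0,-0.1]
    - [0,0,-0.2]
    - [0,0,-0.3]
    - [0,0,-0.3]
    - [0,0,0]
    - [0,0,0]
  turn:
    - [0,0,0]
    - [0,0,0]
    - [0,0,0]
    - [0,0,0]
    - [0,0,0]
    - [0,0,0]
  jaw: [1,1,1,1,1,1]

```text
time_s: 4.3
tcp_pos: [0.6221, 0.0581, 0.2218]
eef_rot: [180.0, 0.0, 180.0]
contact_force: [-0.8, 0.3, -6.1]
gripper_width: 0.0331
```

Run:
```python
from h import *
cap('side','side2');c=cap('top','top2')
to((.5994,.329,.13),180)
crop('side2',130,60,290,240,3.3,'s2c');crop('top2',170,90,300,210,5,'t2c')
```

```text
pos [0.6214 0.0578 0.2201] rot [-1.7998e+02 -1.6000e-01  1.7997e+02] t 4.4 F [ 0.34 -0.37 -4.6 ] w 0.0331
slide(total, frac) [0.2187 2.7119 0.9003] rotframe [0.22  2.712 0.901] turn [-0.0002 -0.0019 -0.0004]
```

View pics/s2c.png

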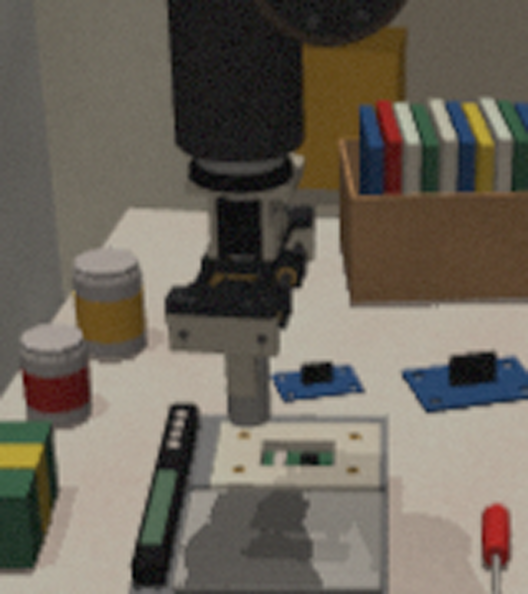

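View pics/t2c.png

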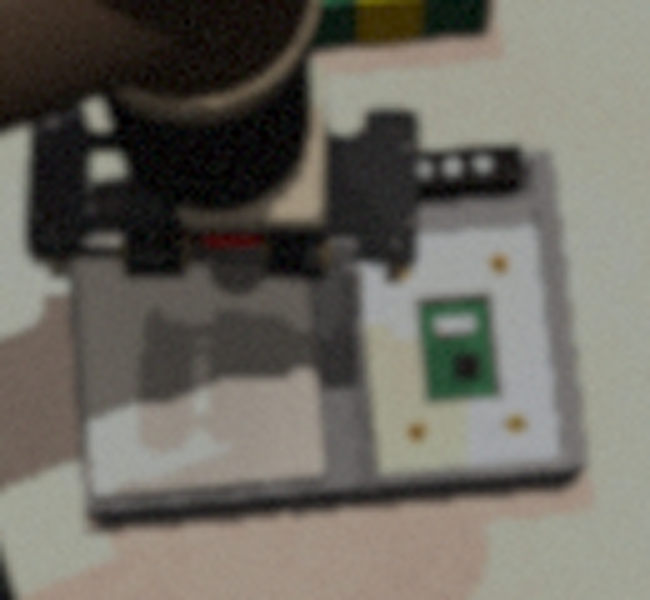

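>>> apply_moves:
  slide:
    - [0.02,0.25,0]
    - [0.04,0.5,0]
    - [0.04,0.5,0]
    - [0.04,0.5,0]
    - [0.04,0.5,0]
    - [0.03,0.36,0]
    - [0.012,0.1,0]
    - [0,0,0]
  turn:
    - [0,0,0]
    - [0,0,0]
    - [0,0,0]
    - [0,0,0]
    - [0,0,0]
    - [0,0,0]
    - [0,0,0]
    - [0,0,0]
  jaw: [1,1,1,1,1,1,1,1]

```text
time_s: 5.2
tcp_pos: [0.5993, 0.3298, 0.2192]
eef_rot: [-179.9, -0.2, -179.9]
contact_force: [-0.0, -0.1, -4.2]
gripper_width: 0.0337
```

>>> apply_moves:
  slide:
    - [0,0,0.3]
    - [0,0,0.4]
    - [0,0,0.4]
    - [0,0,0.2]
    - [0,0,0]
    - [0,0,0]
  turn:
    - [0,0,0]
    - [0,0,0]
    - [0,0,0]
    - [0,0,0]
    - [0,0,0]
    - [0,0,0]
  jaw: [1,1,1,1,1,1]

```text
time_s: 5.8
tcp_pos: [0.6009, 0.3274, 0.0917]
eef_rot: [-179.9, -0.0, 180.0]
contact_force: [0.6, 0.4, -3.4]
gripper_width: 0.0338
```

Run:
```python
from h import *
s=cap('side','side3');c=cap('top','top3')
to((.5994,.329,.063),180)
crop('side3',140,200,300,340,4.5,'s3c');crop('top3',80,110,200,240,4.5,'t3c')
```

```text
pos [0.6016 0.3286 0.0935] rot [1.7992e+02 1.3000e-01 1.7998e+02] t 5.9 F [-0.03  0.92 -3.64] w 0.0336
slide(total, frac) [0.0225 0.0039 0.3047] rotframe [0.022 0.004 0.305] turn [ 0.001   0.0015 -0.0002]
```

View pics/s3c.png

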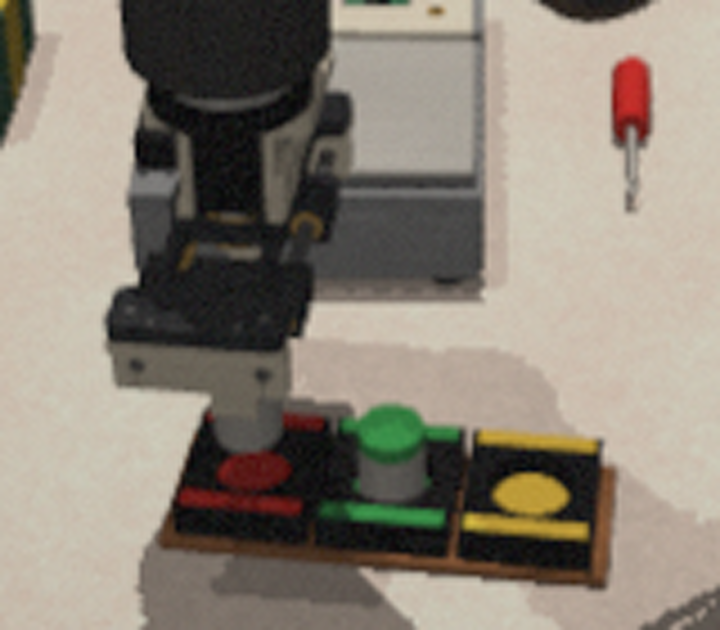

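View pics/t3c.png

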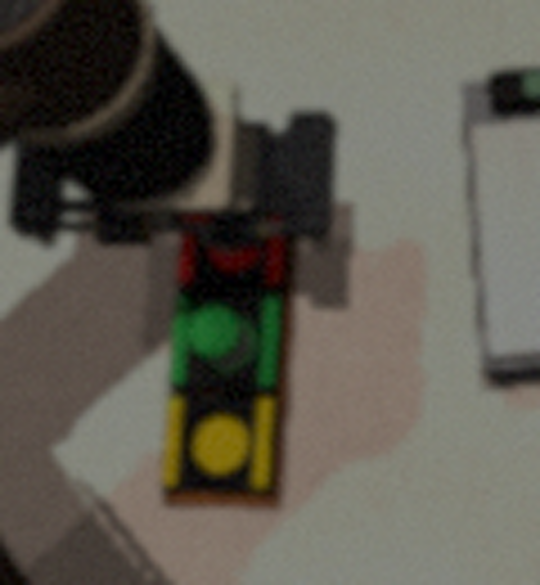

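Run:
```python
from h import *
s=load('side3')
f=lambda P:((proj(s,P)-[140,200]+.5)*4.5-.5).round(1)
for x in (.5994,.6009,.602,.603): print(x,f([[x,.329,.046],[x,.329,.016],[x,.329,.028]]))
```

```text
0.5994 [[253.1 431.2]
 [255.8 476.4]
 [254.8 458.5]]
0.6009 [[250.2 431. ]
 [252.9 476.2]
 [251.8 458.3]]
0.602 [[248.  430.8]
 [250.7 476. ]
 [249.6 458.1]]
0.603 [[246.  430.6]
 [248.8 475.9]
 [247.7 457.9]]
```

>>> apply_moves:
  slide:
    - [0.015,0,0]
    - [0,0,0.1]
    - [0,0,0.08]
    - [0,0,0.05]
    - [0,0,0.02]
    - [0,0,0]
    - [0,0,0]
  turn:
    - [0,0,0]
    - [0,0,0]
    - [0,0,0]
    - [0,0,0]
    - [0,0,0]
    - [0,0,0]
    - [0,0,0]
  jaw: [1,1,1,1,1,1,1]

```text
time_s: 6.6
tcp_pos: [0.5991, 0.3285, 0.0666]
eef_rot: [180.0, 0.0, 180.0]
contact_force: [0.3, 1.0, -4.2]
gripper_width: 0.0334
```

>>> apply_moves:
  slide:
    - [0,0,0.01]
    - [0,0,0]
    - [0,0,0]
  turn:
    - [0,0,0]
    - [0,0,0]
    - [0,0,0]
  jaw: [1,1,1]

```text
time_s: 6.9
tcp_pos: [0.599, 0.3284, 0.0657]
eef_rot: [180.0, 0.0, 180.0]
contact_force: [0.1, 0.4, -4.5]
gripper_width: 0.0335
```

>>> apply_moves:
  slide:
    - [0,0,0.01]
    - [0,0,0]
    - [0,0,0]
  turn:
    - [0,0,0]
    - [0,0,0]
    - [0,0,0]
  jaw: [1,1,1]

```text
time_s: 7.2
tcp_pos: [0.5989, 0.3284, 0.0645]
eef_rot: [-180.0, -0.0, 180.0]
contact_force: [-0.4, 0.7, -4.7]
gripper_width: 0.0337
```

>>> apply_moves:
  slide:
    - [0,0,0.01]
    - [0,0,0]
    - [0,0,0]
  turn:
    - [0,0,0]
    - [0,0,0]
    - [0,0,0]
  jaw: [1,1,1]

```text
time_s: 7.5
tcp_pos: [0.599, 0.3285, 0.0637]
eef_rot: [180.0, 0.0, 180.0]
contact_force: [0.5, 0.2, -3.3]
gripper_width: 0.0334
```

>>> apply_moves:
  slide:
    - [0,0,0.006]
    - [0,0,0]
    - [0,0,0]
  turn:
    - [0,0,0]
    - [0,0,0]
    - [0,0,0]
  jaw: [1,1,1]

```text
time_s: 7.8
tcp_pos: [0.5991, 0.3285, 0.0636]
eef_rot: [180.0, 0.0, 180.0]
contact_force: [-1.6, -0.1, 2.7]
gripper_width: 0.0335
```

>>> apply_moves:
  slide:
    - [0,0,0]
    - [0,0,0]
    - [0,0,0]
    - [0,0,0]
    - [0,0,0]
    - [0,0,0]
    - [0,0,-0.2]
    - [0,0,-0.4]
  turn:
    - [0,0,0]
    - [0,0,0]
    - [0,0,0]
    - [0,0,0]
    - [0,0,0]
    - [0,0,0]
    - [0,0,0]
    - [0,0,0]
  jaw: [0.4,0.4,0.4,0.4,0.2,0,0,0]

```text
time_s: 8.6
tcp_pos: [0.5971, 0.327, 0.1199]
eef_rot: [-179.8, -0.3, 180.0]
contact_force: [0.3, 0.7, -0.0]
gripper_width: 0.0794
```

>>> apply_moves:
  slide:
    - [0,0,-0.4]
    - [0,0,-0.4]
    - [0,-0.3,-0.3]
    - [0,-0.4,0]
    - [0,-0.4,0]
    - [0,-0.4,0]
    - [0,-0.4,0]
  turn:
    - [0,0,0]
    - [0,0,0]
    - [0,0,0]
    - [0,0,0]
    - [0,0,0]
    - [0,0,0]
    - [0,0,0]
  jaw: [0,0,0,0,0,0,0]

```text
time_s: 9.3
tcp_pos: [0.5986, 0.1369, 0.2332]
eef_rot: [180.0, 0.0, -180.0]
contact_force: [0.2, -0.3, 0.8]
gripper_width: 0.0874
```

Run:
```python
from h import *
s=cap('side','side4');c=cap('top','top4')
crop('side4',140,260,300,340,4.5,'s4c');crop('top4',80,110,200,240,4.5,'t4c')
i=cv2.imread('pics/s4c.png');j=cv2.imread('pics/t4c.png')[:,:540]
to((.466,-.349,.15),-157.8)
```

```text
pos [0.5984 0.1344 0.2335] rot [-179.99    0.    179.8 ] t 9.4 F [0.34 0.88 1.14] w 0.0876
slide(total, frac) [ 1.3072 -4.8388  0.8359] rotframe [ 3.053 -3.976  0.835] turn [-1.000e-04 -0.000e+00 -2.606e-01]
```

View pics/s4c.png

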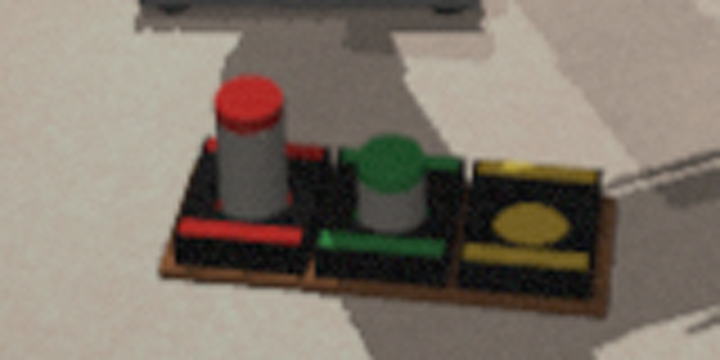

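View pics/top4.png

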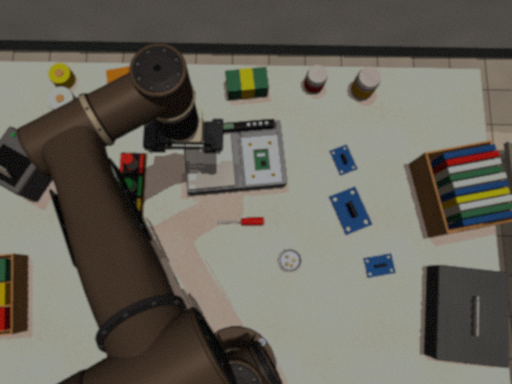

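The red weight stands upright in the red slot and is released; its base is ringed by the red hole at (250,210). Next is the cover plate.

>>> apply_moves:
  slide:
    - [0,0,0]
    - [0,0,0]
    - [0,0,0]
    - [0.277,-0.361,0]
    - [0.277,-0.361,0]
    - [0.277,-0.361,0]
    - [0.277,-0.361,0]
    - [0.277,-0.361,0]
  turn:
    - [0,0,-0.09]
    - [0,0,-0.09]
    - [0,0,-0.08]
    - [0,0,0]
    - [0,0,0]
    - [0,0,0]
    - [0,0,0]
    - [0,0,0]
  jaw: [0,0,0,0,0,0,0,0]

```text
time_s: 10.2
tcp_pos: [0.5388, -0.0824, 0.2332]
eef_rot: [-180.0, 0.0, -157.6]
contact_force: [0.6, -1.1, 0.4]
gripper_width: 0.0876
```

>>> apply_moves:
  slide:
    - [0.277,-0.361,0]
    - [0.277,-0.361,0]
    - [0.277,-0.361,0]
    - [0.277,-0.361,0.2]
    - [0.277,-0.361,0.3]
    - [0.2,-0.3,0.3]
    - [0,0,0]
    - [0,0,0]
  turn:
    - [0,0,0]
    - [0,0,0]
    - [0,0,0]
    - [0,0,0]
    - [0,0,0]
    - [0,0,0]
    - [0,0,0]
    - [0,0,0]
  jaw: [0,0,0,0,0,0,0,0]

```text
time_s: 11.0
tcp_pos: [0.4731, -0.3331, 0.1546]
eef_rot: [179.9, -0.1, -157.8]
contact_force: [0.4, 0.4, -0.3]
gripper_width: 0.0879
```

Run:
```python
from h import *
s=cap('side','side5');c=cap('top','top5')
crop('side5',210,90,340,210,4.8,'s5c');crop('top5',290,150,420,270,4.8,'t5c')
to((.4655,-.349,.023),-157.8)
```

```text
pos [ 0.4745 -0.3322  0.1562] rot [-1.7994e+02  5.0000e-02 -1.5763e+02] t 11.1 F [-0.02 -0.63  0.29] w 0.0874
slide(total, frac) [ 0.1485 -0.1194  1.3325] rotframe [ 0.147 -0.121  1.332] turn [-0.0007  0.0006  0.0019]
```

View pics/s5c.png

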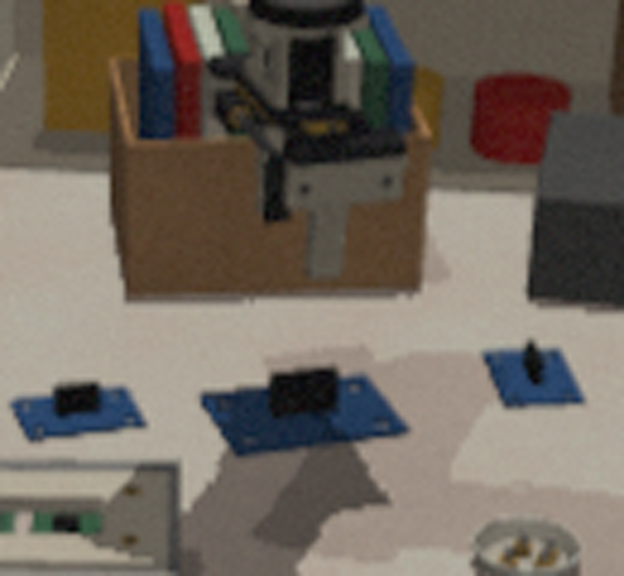

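View pics/t5c.png

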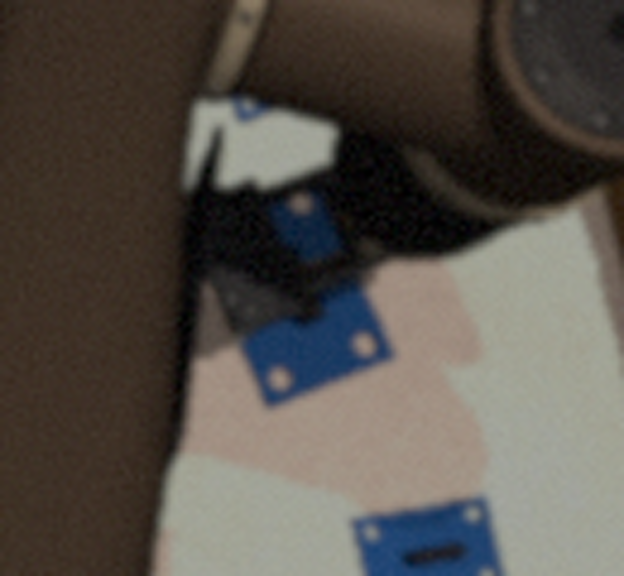

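>>> apply_moves:
  slide:
    - [0.147,-0.12,0.1]
    - [0,0,0.3]
    - [0,0,0.3]
    - [0,0,0.3]
    - [0,0,0.2]
    - [0,0,0]
    - [0,0,0]
  turn:
    - [0,0,0]
    - [0,0,0]
    - [0,0,0]
    - [0,0,0]
    - [0,0,0]
    - [0,0,0]
    - [0,0,0]
  jaw: [0,0,0,0,0,0,0]

```text
time_s: 11.8
tcp_pos: [0.466, -0.3487, 0.0367]
eef_rot: [-179.9, 0.0, -157.6]
contact_force: [0.2, 0.1, 0.7]
gripper_width: 0.0878
```

>>> apply_moves:
  slide:
    - [0,0,0.05]
    - [0,0,0.05]
    - [0,0,0]
    - [0,0,0]
  turn:
    - [0,0,0]
    - [0,0,0]
    - [0,0,0]
    - [0,0,0]
  jaw: [0,0,0,0]

```text
time_s: 12.2
tcp_pos: [0.4648, -0.3493, 0.0257]
eef_rot: [-180.0, 0.0, -157.7]
contact_force: [0.9, -0.3, 0.1]
gripper_width: 0.0877
```

Run:
```python
from h import *
s=cap('side','side6');c=cap('top','top6')
crop('side6',210,90,340,210,4.8,'s6c');crop('top6',290,150,420,270,4.8,'t6c')
to((.4655,-.349,.023),-157.8)
```

```text
pos [ 0.4648 -0.3493  0.0257] rot [-1.7998e+02  2.0000e-02 -1.5767e+02] t 12.3 F [-0.5   0.07 -0.2 ] w 0.0875
slide(total, frac) [-0.0075  0.0004  0.0273] rotframe [-0.007  0.     0.027] turn [-0.0002  0.0002  0.0015]
```

View pics/s6c.png

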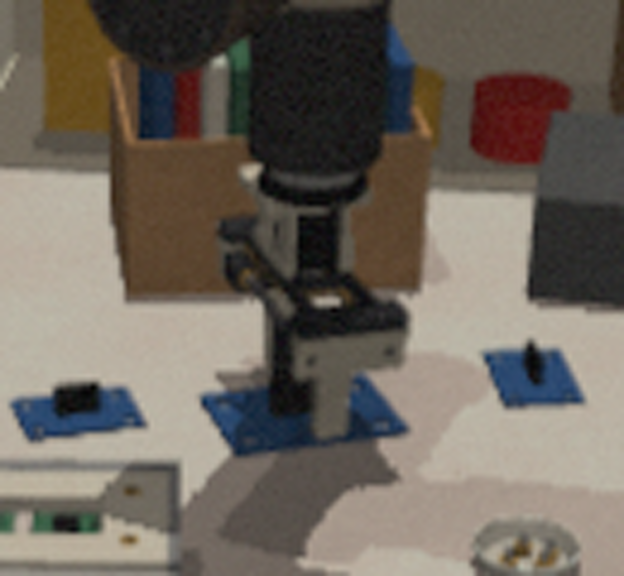

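View pics/t6c.png

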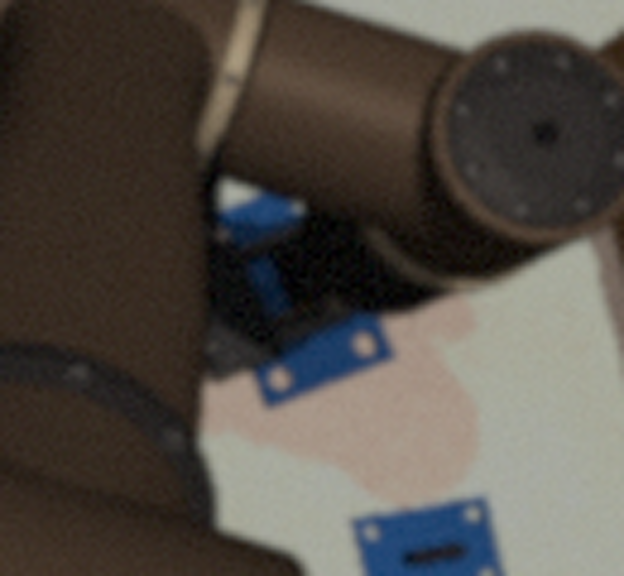

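The rib sits between the fingers, with its centre at about (303,395) in the side crop. Closing now.

>>> apply_moves:
  slide:
    - [-0.005,0,0.02]
    - [0,0,0]
    - [0,0,0]
    - [0,0,0]
    - [0,0,0]
    - [0,0,0]
    - [0,0,0]
    - [0,0,0]
  turn:
    - [0,0,0]
    - [0,0,0]
    - [0,0,0]
    - [0,0,0]
    - [0,0,0]
    - [0,0,0]
    - [0,0,0]
    - [0,0,0]
  jaw: [0.2,0.4,0.6,0.7,0.75,0.8,0.85,1]
  newtons: 25

```text
time_s: 13.1
tcp_pos: [0.4652, -0.349, 0.0234]
eef_rot: [180.0, 0.0, -157.7]
contact_force: [-0.3, 0.3, -0.0]
gripper_width: 0.0288
```

>>> apply_moves:
  slide:
    - [0,0,0]
    - [0,0,0]
    - [0,0,0]
    - [0,0,0]
  turn:
    - [0,0,0]
    - [0,0,0]
    - [0,0,0]
    - [0,0,0]
  jaw: [1,1,1,1]

```text
time_s: 13.5
tcp_pos: [0.4652, -0.349, 0.0235]
eef_rot: [180.0, -0.0, -157.7]
contact_force: [-0.3, 0.3, -0.2]
gripper_width: 0.0118
```

>>> apply_moves:
  slide:
    - [0,0,-0.1]
    - [0,0,-0.2]
    - [0,0,-0.4]
    - [0,0,-0.4]
    - [0,0,-0.4]
    - [0,0,-0.1]
    - [0,0,0]
    - [0,0,0]
  turn:
    - [0,0,0]
    - [0,0,0]
    - [0,0,0]
    - [0,0,0]
    - [0,0,0.06]
    - [0,0,0.07]
    - [0,0,0.06]
    - [0,0,0]
  jaw: [1,1,1,1,1,1,1,1]

```text
time_s: 14.3
tcp_pos: [0.465, -0.3489, 0.1845]
eef_rot: [-180.0, 0.1, -174.1]
contact_force: [-0.3, 0.1, -1.2]
gripper_width: 0.0117
```

Run:
```python
from h import *
to((.6068,-.0695,.183),-174.1)
s=cap('side','side7');c=cap('top','top7')
crop('side7',210,70,340,190,4.8,'s7c')
```

```text
pos [ 0.465  -0.3489  0.1845] rot [-1.7999e+02  7.0000e-02 -1.7408e+02] t 14.3 F [-0.31  0.11 -1.17] w 0.0117
slide(total, frac) [-1.6985  2.6325  0.0162] rotframe [-1.698  2.633  0.015] turn [-0.0001  0.0008  0.0002]
```

View pics/s7c.png

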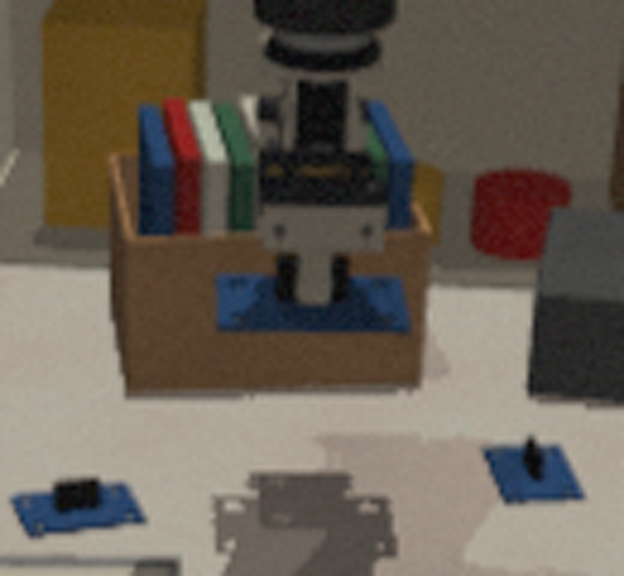

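>>> apply_moves:
  slide:
    - [-0.15,0.23,0]
    - [-0.25,0.39,0]
    - [-0.26,0.41,0]
    - [-0.26,0.41,0]
    - [-0.26,0.41,0]
    - [-0.26,0.41,0]
    - [-0.17,0.25,0]
    - [-0.088,0.123,0]
  turn:
    - [0,0,0]
    - [0,0,0]
    - [0,0,0]
    - [0,0,0]
    - [0,0,0]
    - [0,0,0]
    - [0,0,0]
    - [0,0,0]
  jaw: [1,1,1,1,1,1,1,1]

```text
time_s: 15.2
tcp_pos: [0.6073, -0.0668, 0.1827]
eef_rot: [-180.0, -0.1, -173.7]
contact_force: [0.2, 0.1, -2.0]
gripper_width: 0.0123
```

>>> apply_moves:
  slide:
    - [0,0,0.1]
    - [0,0,0.2]
    - [0,0,0.1]
    - [0,0,0]
    - [0,0,0]
  turn:
    - [0,0,0]
    - [0,0,0]
    - [0,0,0]
    - [0,0,0]
    - [0,0,0]
  jaw: [1,1,1,1,1]

```text
time_s: 15.7
tcp_pos: [0.6063, -0.0702, 0.1435]
eef_rot: [-180.0, -0.0, -174.0]
contact_force: [-0.2, -0.0, -1.8]
gripper_width: 0.012
```

Run:
```python
from h import *
s=cap('side','side8');c=cap('top','top8')
crop('side8',165,140,265,230,7,'s8c');crop('top8',225,110,300,200,6.5,'t8c')
to((.6068,-.0695,.1055),-174.1)
```

```text
pos [ 0.6069 -0.0699  0.1443] rot [-1.7999e+02  7.0000e-02 -1.7401e+02] t 15.8 F [-0.24 -0.07 -1.79] w 0.012
slide(total, frac) [0.0009 0.0039 0.388 ] rotframe [0.    0.004 0.388] turn [-0.0001  0.0008  0.001 ]
```

View pics/s8c.png

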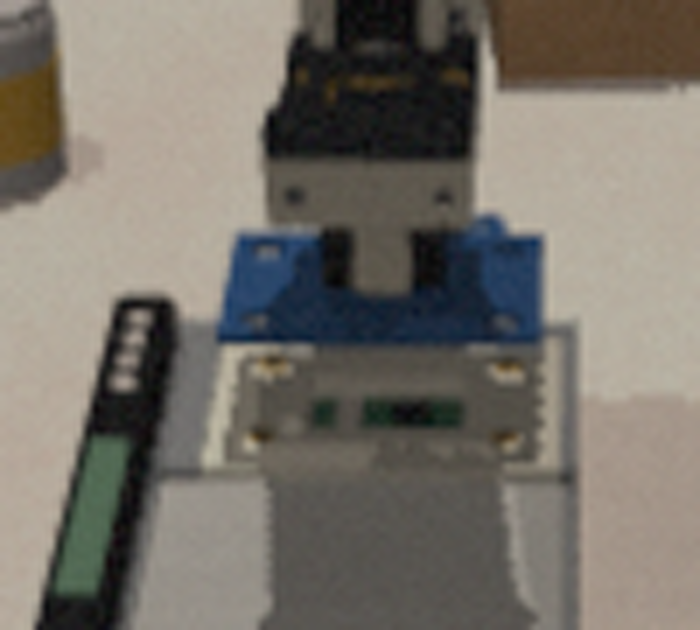

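View pics/t8c.png

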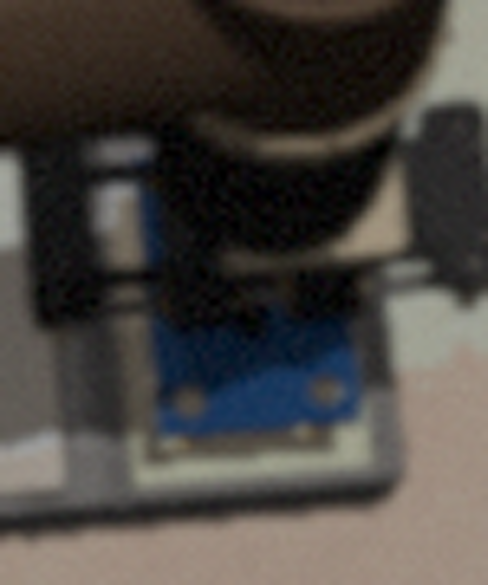

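Run:
```python
from h import *
s=load('side8')
f=lambda x,y,z:atz(s,(x+.5)/7-.5+165,(y+.5)/7-.5+140,z)
I=np.array([f(x,y,.07) for x,y in((270,368),(508,370),(258,436),(505,440))])
H=np.array([f(x,y,.1225) for x,y in((268,250),(255,322),(503,321),(510,251))])
print(I.round(4),I.mean(0)); print(H.round(4),H.mean(0))
c=load('top8'); g=lambda x,y,z:atz(c,(x+.5)/6.5-.5+225,(y+.5)/6.5-.5+110,z)
print(g(191,402,.1225),g(327,389,.1225),g(173,442,.07),g(306,433,.07))
print('expected plate holes', [ (np.array([.6063,-.07])+Ro.from_euler('z',6,degrees=True).apply([a,b,0])[:2]).round(4) for a,b in((50,30),(50,-30),(-50,30),(-50,-30)) for a,b in[(a/1e3,b/1e3)]])
```

```text
[[ 0.6601 -0.0918  0.07  ]
 [ 0.5593 -0.1022  0.07  ]
 [ 0.6546 -0.0355  0.07  ]
 [ 0.5534 -0.0444  0.07  ]] [ 0.60684465 -0.06847516  0.07      ]
[[ 0.6604 -0.0997  0.1225]
 [ 0.6541 -0.0374  0.1225]
 [ 0.5549 -0.0503  0.1225]
 [ 0.5595 -0.1112  0.1225]] [ 0.60720662 -0.07464809  0.1225    ]
[ 0.55492444 -0.04756597  0.1225    ] [ 0.5616262  -0.10761664  0.1225    ] [ 0.54892477 -0.04094306  0.07      ] [ 0.55395898 -0.10199612  0.07      ]
expected plate holes [array([ 0.6529, -0.0349]), array([ 0.6592, -0.0946]), array([ 0.5534, -0.0454]), array([ 0.5597, -0.1051])]
```

>>> apply_moves:
  slide:
    - [0,0.015,0.1]
    - [0,0,0.1]
    - [0,0,0.1]
    - [0,0,0.03]
    - [0,0,0]
    - [0,0,0]
  turn:
    - [0,0,0]
    - [0,0,0]
    - [0,0,0]
    - [0,0,0]
    - [0,0,0]
    - [0,0,0]
  jaw: [1,1,1,1,1,1]

```text
time_s: 16.4
tcp_pos: [0.6065, -0.0679, 0.1105]
eef_rot: [-180.0, -0.0, -174.0]
contact_force: [-0.2, -0.0, -2.2]
gripper_width: 0.0119
```

Run:
```python
from h import *
s=cap('side','side9');c=cap('top','top9')
to((.6068,-.0685,.1055),-174.1)
for n in('side','top'):
    a=[load(n+'9')['pixels'].astype(float)]+[cap(n,n+'9%d'%i)['pixels'].astype(float) for i in range(5)]
    d=load(n+'9'); m=np.mean(a,0); d['pixels']=np.clip(m*1.8,0,255).astype('uint8'); pickle.dump(d,open(f'pics/{n}9m.pkl','wb'))
crop('side9m',180,150,260,220,9,'s9c');crop('top9m',232,140,297,200,9,'t9c')
print(r.get_state()['time_s'])
```

```text
pos [ 0.6067 -0.0679  0.1108] rot [-1.8000e+02  4.0000e-02 -1.7399e+02] t 16.5 F [-0.3  -0.27 -2.26] w 0.012
slide(total, frac) [-0.0008 -0.0065  0.0532] rotframe [-0.001 -0.007  0.053] turn [-0.      0.0004  0.0013]
17.0
```

View pics/s9c.png

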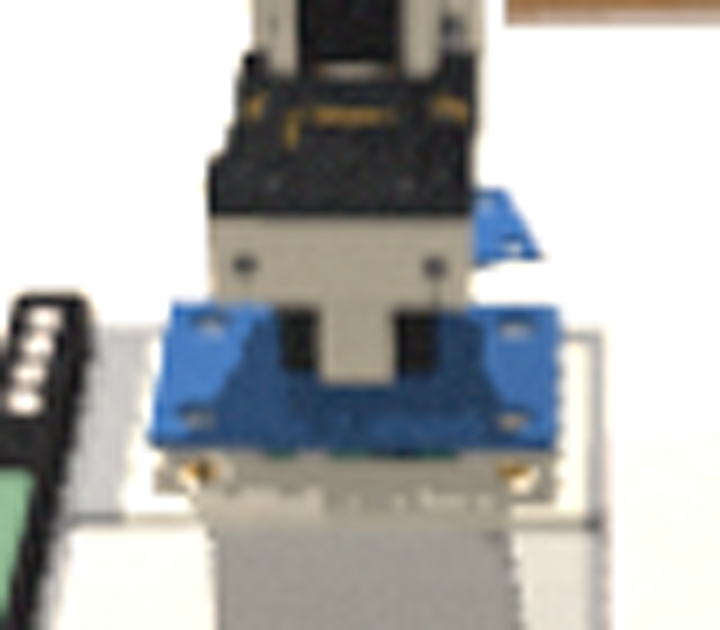

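View pics/t9c.png

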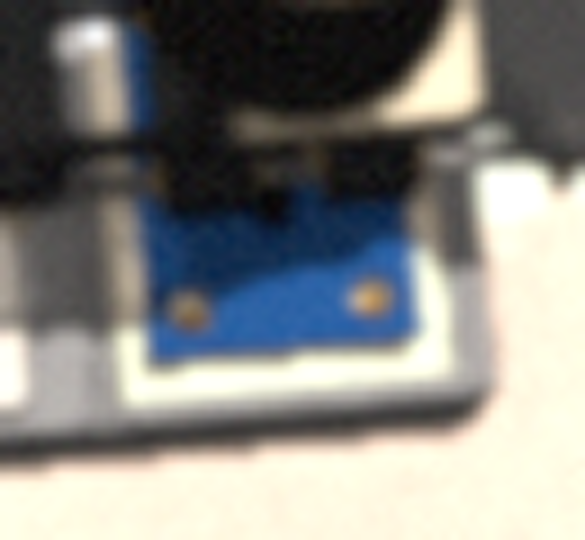

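Run:
```python
from h import *
c=load('top9'); s=load('side9')
a=r.get_state()['tcp_pos']; z=a[2]-.021; print(a,z)
# top: refine holes
T=[atz(c,(x+.5)/9-.5+232,(y+.5)/9-.5+140,z) for x,y in((190,309),(372,297))]
I=[atz(c,253.04,175.88,.07),atz(c,272.73,174.19,.07)]
print('top holes',np.round(T,4),'ins',np.round(I,4),'diff',(np.array(T)-I).round(4))
f=lambda x,y,z:atz(s,(x+.5)/9-.5+180,(y+.5)/9-.5+150,z)
H=np.array([f(x,y,z) for x,y in((210,323),(516,325),(193,415),(511,417))])
J=np.array([f(x,y,.07) for x,y in((202,470),(514,471))])
print('side holes',H.round(4),H.mean(0).round(4)); print('side ins',J.round(4))
# plate edges in side view: near edge corners bottom-left (150,447) right (555,450) z underside
print('near bottom edge', f(150,447,z-.0025),f(556,452,z-.0025)); print('deck near edge y?')
```

```text
[ 0.60633555 -0.06787156  0.11050425] 0.08950425085608546
top holes [[ 0.5556 -0.0448  0.0895]
 [ 0.5604 -0.1043  0.0895]] ins [[ 0.5542 -0.0464  0.07  ]
 [ 0.5601 -0.1052  0.07  ]] diff [[0.0014 0.0017 0.0195]
 [0.0002 0.0009 0.0195]]
side holes [[ 0.6612 -0.0977  0.0895]
 [ 0.5608 -0.1085  0.0895]
 [ 0.6554 -0.0373  0.0895]
 [ 0.5549 -0.0481  0.0895]] [ 0.6081 -0.0729  0.0895]
side ins [[ 0.6531 -0.0361  0.07  ]
 [ 0.5539 -0.0474  0.07  ]]
near bottom edge [ 0.66598447 -0.02010995  0.08700425] [ 0.5387018  -0.03223043  0.08700425]
deck near edge y?
```

The top view shows brass centred in both visible holes at (190,309) and (372,297). The residuals are about 1 mm in +x. I'll make that correction and lower the last 5 mm.

>>> apply_moves:
  slide:
    - [0.01,0,0.02]
    - [0,0,0.03]
    - [0,0,0]
    - [0,0,0]
    - [0,0,0]
  turn:
    - [0,0,0]
    - [0,0,0]
    - [0,0,0]
    - [0,0,0]
    - [0,0,0]
  jaw: [1,1,1,1,1]

```text
time_s: 17.5
tcp_pos: [0.6054, -0.068, 0.1055]
eef_rot: [-180.0, 0.0, -174.0]
contact_force: [-0.5, 0.3, -1.4]
gripper_width: 0.0116
```

Run:
```python
from h import *
to((.6058,-.0682,.1055),-174.1)
for n in('side','top'):
    a=[];z=[]
    for i in range(6):
        d=cap(n,n+'10%d'%i); a.append(d['pixels'].astype(float)); z.append(r.get_state()['tcp_pos'])
    d['pixels']=np.clip(np.mean(a,0)*1.6,0,255).astype('uint8'); pickle.dump(d,open(f'pics/{n}10m.pkl','wb')); print(np.mean(z,0).round(4))
crop('side10m',180,150,260,220,9,'s10c');crop('top10m',232,140,297,200,9,'t10c');cv2.imwrite('pics/side10m.png',d['pixels'])
crop('side10m',0,0,512,384,1.5,'s10full')
st=r.get_state();print(st['time_s'],st['eef_rot'],st['contact_force'])
```

```text
pos [ 0.6054 -0.068   0.1055] rot [-180.      0.   -173.99] t 17.5 F [-0.46  0.25 -1.45] w 0.0116
slide(total, frac) [-0.0039 -0.0027 -0.0004] rotframe [-0.004 -0.003 -0.   ] turn [-0.      0.      0.0013]
[ 0.6054 -0.068   0.1055]
[ 0.6053 -0.068   0.1055]
18.1 [-1.79999022e+02 -2.72247326e-03 -1.73995708e+02] [-0.41908693  0.21806841 -1.78004236]
```

View pics/s10c.png

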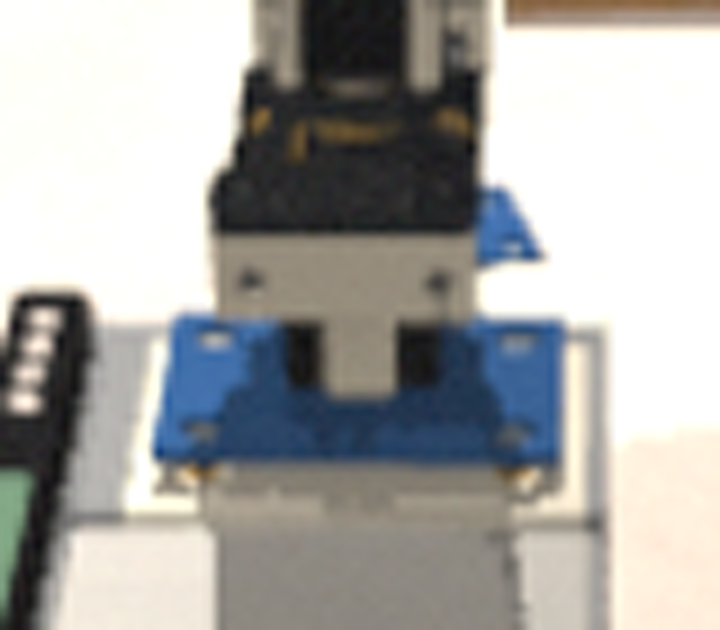

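View pics/t10c.png

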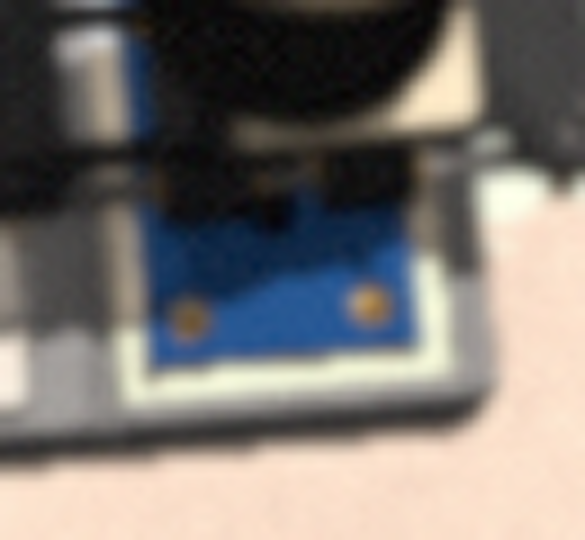

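View pics/s10full.png

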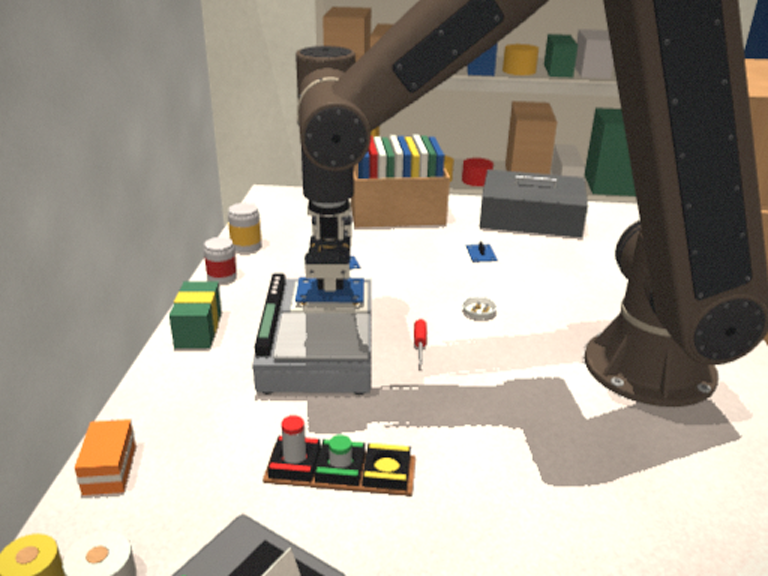

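Run:
```python
from h import *
c=load('top10m'); s=load('side10m'); z=.0845
T=np.array([atz(c,(x+.5)/9-.5+232,(y+.5)/9-.5+140,z) for x,y in((190,319),(371,306))])
I=[atz(c,253.04,175.88,.07),atz(c,272.73,174.19,.07)]
print('top diff',(T-I).round(4),T.round(4))
f=lambda x,y,z:atz(s,(x+.5)/9-.5+180,(y+.5)/9-.5+150,z)
H=np.array([f(x,y,z) for x,y in((214,338),(516,341),(199,430),(515,432))])
S=load('side0'); g=lambda x,y:atz(S,(x+.5)/4.5-.5+165,(y+.5)/4.5-.5+160,.07)
print('side holes',H.round(4),H.mean(0).round(4),'ins from side0',g(326,145).round(4),g(323,190).round(4))
```

```text
top diff [[-0.0008  0.0015  0.0145]
 [-0.0016  0.0009  0.0145]] [[ 0.5534 -0.0449  0.0845]
 [ 0.5586 -0.1043  0.0845]]
side holes [[ 0.6598 -0.0966  0.0845]
 [ 0.5606 -0.1066  0.0845]
 [ 0.6536 -0.0366  0.0845]
 [ 0.5536 -0.0473  0.0845]] [ 0.6069 -0.0718  0.0845] ins from side0 [ 0.56   -0.1058  0.07  ] [ 0.5548 -0.0476  0.07  ]
```

Run:
```python
from plant import r
print(r.close_job())
```

```text
the job is handed in; nothing more can be done
None
```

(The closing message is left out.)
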